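# Double-lidded spice canister: lids on together, outer cover off alone

## Task

Close the open steel canister with its pair of nested lids: take the pair off the wooden drying ring by the knob of the inner lid, lower both lids together until they sit fully home on the canister, without dropping them, and let go. Then take the outer cover by its collar and lift it off alone, leaving the inner lid seated and undisturbed, and finish while still holding the cover level in the air over the canister, completely clear of the knob. Keep the two lids together until they are on, do not shove the canister about, and leave the other things alone.

Things in the scene. Friction and masses are not known exactly. Their poses are not given: they have to be found in the camera images.
- canister: Open round steel canister without a lid, loose on the worktop, about 1.1 kg: 92 mm outer diameter, 90 mm high, wall 4 mm (mouth 84 mm wide). Origin at the centre of its underside, z up; the rim is 90 mm above it. It stands on the left or the right of the work area, the drying ring on the other side.
- ring: Low round drying ring of light wood, fixed to the worktop: 96 mm outer and 84 mm inner diameter, 40 mm high. Origin at the centre of its underside, z up. The pair of lids rests on it at the start, hiding most of it.
- inner_lid: Inner lid, steel, 0.16 kg. Flange 92 mm wide, 4 thick; tapered plug 24 deep below it (64 mm wide at foot, 79 at top); low centring cone above; then a black upright knob, 20 mm diameter, 18 to 56 mm above the origin, its top 31 mm showing above the collar. Lifted, it carries the cover. Origin: axis, flange underside, z up; 90 mm above the canister's origin when home, 40 above the ring's now.
- outer_lid: Outer cover, steel, 0.17 kg, loose on the inner lid. Round top 111 mm wide, 3 thick; skirt 18 mm down from the top's underside, 105 inside; central hole with an upright round collar, 48 mm outside, 38 inside, from 3 to 21 mm above the origin. Origin: axis, underside of the top, z up; nested, 4 mm above the inner lid's origin; its skirt clears the knob when 74 mm or more above it.
- tomato: Bystander: a tomato, 68 mm wide, 52 mm high, between the ring and the canister on the robot's side. Origin at the centre of its underside.
- spice_jar: Bystander: closed amber glass jar, 60 mm in diameter, 75 mm high, beyond the ring and the canister. Origin at the centre of its underside.
- oil_bottle: Bystander: amber oil bottle, 72 mm in diameter, 250 mm high, on the work area's far right (-y) side. Origin at the centre of its underside.
There are look-alikes about, which are no part of the job. What is shaped like the outer_lid but yellow is not meant. What is shaped like the inner_lid but blue is not meant.

How it is judged (in metres and radians):
On the way, in this order (a step that is already met when the one before it is completed fails the run):
1. the pair of lids is lifted off the drying ring by the inner lid's knob, still nested (height (world z) of inner_lid above 0.075 m and z of outer_lid in the frame of inner_lid below 0.009 m and contact force between the fingers and inner_lid above 0.5 N), for 0.2 s.
2. both lids, nested, sit fully home on the canister and the fingers have let go of them (z of inner_lid in the frame of canister between 0.087 and 0.0935 m and horizontal distance between inner_lid and canister below 0.006 m and angle between inner_lid's own z axis and vertical below 0.05 rad and z of outer_lid in the frame of inner_lid below 0.009 m and contact force between the fingers and inner_lid below 0.1 N and contact force between the fingers and outer_lid below 0.1 N and angle between outer_lid's own z axis and vertical below 0.06 rad), for 0.2 s.
3. the outer cover alone is raised by the fingers while the inner lid stays seated in the canister (z of inner_lid in the frame of canister between 0.087 and 0.0935 m and horizontal distance between inner_lid and canister below 0.006 m and angle between inner_lid's own z axis and vertical below 0.05 rad and z of outer_lid in the frame of inner_lid above 0.03 m and contact force between the fingers and outer_lid above 0.5 N), for 0.1 s.
At the end, for the whole second after the job is handed in: Fingers hold the cover still, level within 11 deg, over the canister (axes within 50 mm), over 75 mm above the inner lid, touching nothing else; the inner lid is home on the canister (within 3.5 mm in height, 6 mm of its axis, 3 deg), untouched; the canister upright, moved under 30 mm (z of inner_lid in the frame of canister between 0.087 and 0.0935 m and horizontal distance between inner_lid and canister below 0.006 m and angle between each of inner_lid, canister's own z axis and vertical below 0.05 rad and z of outer_lid in the frame of inner_lid above 0.075 m and horizontal distance between outer_lid and canister below 0.05 m and angle between outer_lid's own z axis and vertical below 0.2 rad and linear speed of outer_lid below 0.03 m/s and contact force between the fingers and outer_lid above 0.5 N and contact force between each of outer_lid, the fingers and inner_lid below 0.05 N and contact force between outer_lid and canister below 0.05 N and linear speed of inner_lid below 0.02 m/s and distance of canister from where it was at the start of the episode below 0.03 m); the arm keeps its last pose, push and grip.
It fails at once if the outer cover parts from the inner lid (by more than about 1 cm) while the inner lid is not seated in the canister (distance between outer_lid and inner_lid above 0.016 m and not (z of inner_lid in the frame of canister between 0.085 and 0.096 m and horizontal distance between inner_lid and canister below 0.008 m and angle between inner_lid's own z axis and vertical below 0.09 rad)).
It fails at once if the lids are dropped: the inner lid falls out of the fingers' hold (contact force between the fingers and inner_lid below 0.05 N and contact force between the fingers and outer_lid below 0.05 N and linear speed of inner_lid above 0.3 m/s).
It fails at once if the canister is shoved more than 30 mm or tipped (distance of canister from where it was at the start of the episode above 0.03 m or angle between canister's own z axis and vertical above 0.25 rad).
It fails at once if a bystander is pushed away (more than 20 mm) (distance of any of tomato, spice_jar, oil_bottle from where it was at the start of the episode above 0.02 m).
It also fails if it takes over 51 s, if anything falls off the work surface, if the arm or the gripper's body presses on something with over 40 N, if the wrist force passes 120 N, or if a joint passes its speed limit or range.

## Robot

A 6-joint arm with a two-finger parallel gripper is mounted at the origin on the work surface. World frame = base frame: x ahead of the robot, y to its left, z up, the work surface at z = 0. Lengths are in m, angles in degrees, forces in N, time in s.
With the tool pointing down it reaches from about 0.3 to 0.775 m from the base axis. Payload 14.6 kg.
Tool frame: the origin (TCP) lies between the finger pads; the fingertips stand 8 mm ahead of it and the grasp point (between the pads) lies 11 mm behind it; z points along the fingers, y is the line along which they close (so a half turn about z gives the same grasp; the last joint's range is limited). The gripper opens to 85 mm and grips with 20 to 120 N. Pads are 22 mm wide; open, the fingers measure 114 mm over their backs; the gripper's body (76 mm by 85 mm) begins 54 mm behind the grasp point. The pads swing forward as they close: fully open they stand 13 mm farther back than shut.
Start: joints at [-70.852, 17.183, 87.147, -0, 75.671, -3.816], TCP at [0.215, -0.506, 0.239] pointing down, gripper open.
Joint ranges: [-173.82, 173.82], [-45.26, 126.66], [13.44, 144.39], [-59.66, 239.66], [0, 175.72], [-146.38, 146.38]. Speed limits (degrees/s): [127.2, 127.2, 147.25, 180, 180, 180].

## Interface

Orientations are given as [roll, pitch, yaw] about the fixed x, y, z axes, in that order (R = Rz(yaw) Ry(pitch) Rx(roll)).
In Python, from station import manip gives the robot as it stands.
- The arm moves only by the shell command python3 -m jog 'ROWS'. ROWS is JSON, a list of rows, each an object with "slide": the shift along the world's x, y, z normalised to -1 to 1, where 1 is 0.5 m, a list of three; "turn": the turn about the world's z normalised to -1 to 1, where 1 is pi rad; "claw": the closure, from -1 (fully open) to 1 (shut), so that 0 is half open. A call has 1 to 10 rows; each row is the pose to reach, as a shift and turn from the pose commanded when the call began, turning the shorter way round; what a row does not reach only later rows make up. A row lasts 1/10 s, in which the tool goes at most 50 mm and 8.59 degrees, less where a joint would pass 70% of its speed; a pose out of reach is approached as far as the arm can. A call with a number of a shift or a turn outside -1 to 1 is refused whole. A call with a gripper value outside its range is refused whole. The fingers move at their own pace and stop on an object; the grip force is fixed at half the most. Time passes only in rows, so rows that repeat a pose let the fingers close. It gives the time, the measured TCP pose, the force, the opening and the grip force at its end, in the units of the state.
- manip.read_state(): the state, without advancing time (a new reading comes with each control period).
- manip.get_image(name): name is "scene" or "side" or "wrist"; returns a dict with "image" (420x560x3 uint8, red, green, blue), "vertical_fov" (degrees; the focal length in pixels is half the picture's height over the tangent of half this angle, whatever the lens; pixels are square), "cx", "cy" (the principal point, pixels), "extrinsics" (4x4, takes a point from world to camera coordinates). Camera axes: x right, y down, z forward; pixel columns grow to the right and rows downward; lengths in m; the calibration is good to about 2 mm. A picture is of the moment at which its call begins. There is no depth.
- manip.close_job(): hands the job in; it is judged then, once.
The state is a dict: "time": time; "joint_positions": joint angles; "qvel": joint speeds; "effort": joint torques, N m; "tool_pos": TCP position; "eef_rot": TCP orientation; "force": force on the tool from outside, world axes, zero at the start; "ft_torque": the same for the moment, N m; "finger_gap": finger opening in m; "finger_force": force on a finger pad.
Only numpy, scipy, OpenCV 4.12 (cv2) and the standard library are available. Lean on these libraries where they do the work, as an engineer would, in place of code of your own. Each camera call takes 0.05 s, during which the arm holds its last target. There are 200 camera calls.

## Working session

There is one attempt and no reset: what is moved stays moved. The work goes in short steps, Python scripts to look and compute and a shell command to move; the robot and the scene stay as the last step left them, time stands still between calls to the robot, and variables do not carry over. Pictures are saved under pics/ and viewed, at most 10 in all, crops included, and the job is handed in when it is done.

```bash
mkdir -p pics; ls; python3 - <<'E'
from station import manip
import cv2,numpy as np
for n in ("scene","side"):
    d=manip.get_image(n); cv2.imwrite(f"pics/{n}0.png",cv2.resize(d["image"][:,:,::-1],(800,600),interpolation=cv2.INTER_CUBIC))
    E=np.array(d["extrinsics"]); print(n,d["vertical_fov"],d["cx"],d["cy"],(-E[:3,:3].T@E[:3,3]).round(3),E[2,:3].round(3))
print(manip.read_state())
E
```

```text
pics
scene 51.13942483568634 276.34240684193696 204.14090896149796 [ 0.967 -0.716  0.623] [-0.438  0.667 -0.603]
side 54.68734846765721 282.8237066061352 209.98414438809243 [0.466 0.735 0.649] [ 0.1   -0.823 -0.559]
{'time': 0.1, 'joint_positions': array([-7.08517991e+01,  1.72142911e+01,  8.71774653e+01, -1.78509614e-03,
        7.56704125e+01, -3.81571279e+00]), 'qvel': array([ 0.02307407,  0.02922697, -0.15638297,  0.14294972,  0.09421144,
        0.00909783]), 'effort': array([ 8.90841657e-04, -5.44379067e+01, -3.62370515e+01, -1.34118568e-04,
        3.00380430e-03, -4.27967404e-05]), 'tool_pos': array([ 0.21450779, -0.50622099,  0.23875505]), 'eef_rot': array([-1.79937854e+02, -2.41194247e-03,  2.29643552e+01]), 'force': array([-0.10411719,  0.07246936,  1.18870735]), 'ft_torque': array([0.02046332, 0.01288729, 0.03873423]), 'finger_force': 0.0, 'finger_gap': 0.08487424532538092}
```

View pics/scene0.png

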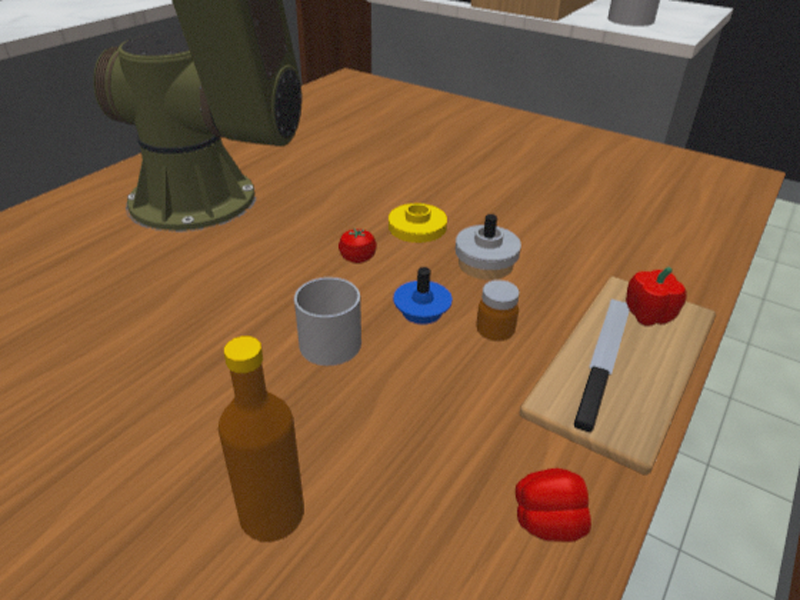

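View pics/side0.png

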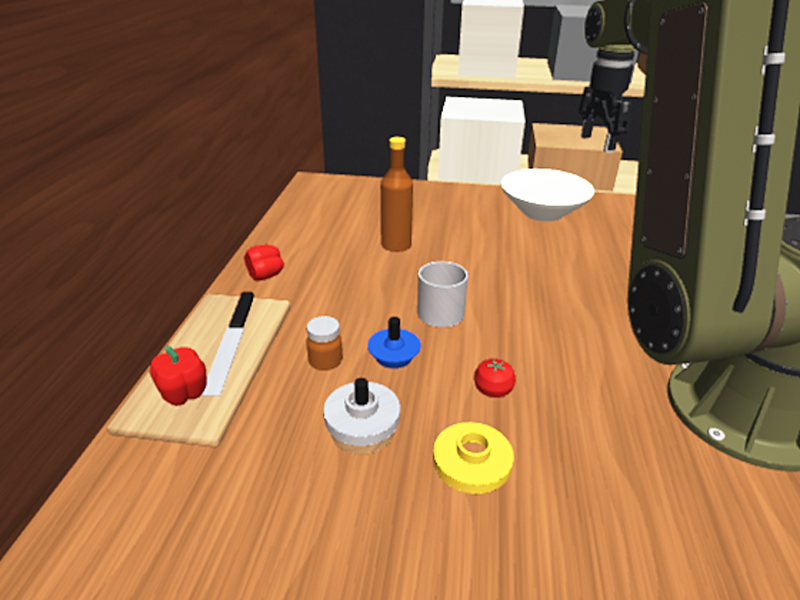

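The grey steel pair is at scene (488,245) and side (361,410). It sits on a wooden ring with a black knob, at (490,218) in scene. The yellow cover, at scene (418,220) and side (473,455), and the blue lid, at (423,297) and (394,345), are the look-alikes. The canister is at scene (328,320) and side (443,292). I'll confirm with enlarged crops.

```bash
cat > h.py <<'E'
import numpy as np
def cam(d):
    E=np.array(d["extrinsics"]); f=210/np.tan(np.radians(d["vertical_fov"]/2)); return E,f,d["cx"],d["cy"]
def ray(d,u,v):
    E,f,cx,cy=cam(d); R=E[:3,:3]; r=R.T@np.array([(u-cx)/f,(v-cy)/f,1]); return -R.T@E[:3,3], r/np.linalg.norm(r)
def atz(d,u,v,z):
    c,r=ray(d,u,v); return c+r*(z-c[2])/r[2]
def tri(rs):
    A=sum(np.eye(3)-np.outer(r,r) for c,r in rs); b=sum((np.eye(3)-np.outer(r,r))@c for c,r in rs)
    p=np.linalg.solve(A,b); return p,[np.linalg.norm(np.cross(p-c,r)) for c,r in rs]
def proj(d,p):
    E,f,cx,cy=cam(d); q=(E[:3,:3]@np.asarray(p).T).T+E[:3,3]; return np.c_[f*q[:,0]/q[:,2]+cx,f*q[:,1]/q[:,2]+cy]
E
python3 - <<'E'
from station import manip
import cv2,numpy as np
from h import *
out=[]
D={}
for n,bs in (("scene",[(295,145),(185,185)]),("side",[(205,250),(260,170)])):
    d=manip.get_image(n);np.save(f"{n}.npy",d,allow_pickle=True)
    out.append(np.vstack([cv2.resize(d["image"][y:y+75,x:x+100,::-1],(400,300),interpolation=cv2.INTER_CUBIC) for x,y in bs])); D[n]=d
cv2.imwrite("pics/crops.png",np.hstack(out))
s=.7
p,r=tri([ray(D["scene"],490*s,218*s),ray(D["side"],361*s,382*s)]);print("knob top",p,r)
p,r=tri([ray(D["scene"],328*s,298*s),ray(D["side"],443*s,274*s)]);print("can mouth",p,r)
E
```

```text
knob top [0.59816161 0.13108047 0.09188251] [np.float64(0.00011259324800461544), np.float64(0.00011259324800474265)]
can mouth [ 0.50725334 -0.18833461  0.08614085] [np.float64(0.0015286071206538484), np.float64(0.0015286071206539382)]
```

View pics/crops.png

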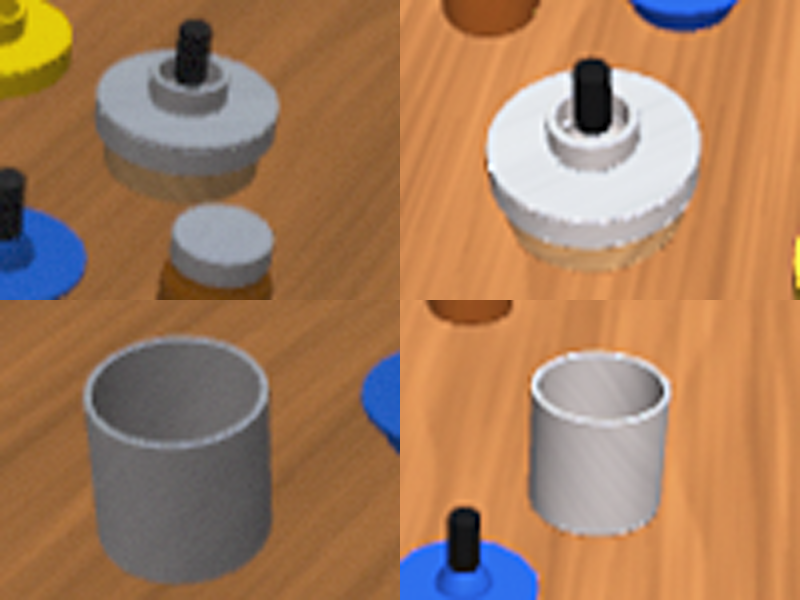

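The crops confirm it: the steel pair has a grey cover, a black knob and the wooden ring under it. The knob top is at crop (195,27) in scene and (592,67) in side. The canister's outer rim spans crop x 84–269, y 336–447 in scene and x 530–670, y 350–425 in side. I'll fit circles to these.

```bash
python3 - <<'E'
from h import *
from scipy.optimize import least_squares
sc=np.load("scene.npy",allow_pickle=True).item(); sd=np.load("side.npy",allow_pickle=True).item()
def ext(d,p,r):
    t=np.linspace(0,2*np.pi,361); q=proj(d,np.c_[p[0]+r*np.cos(t),p[1]+r*np.sin(t),p[2]+0*t])
    return np.r_[q[:,0].min(),q[:,0].max(),q[:,1].min(),q[:,1].max()]
def fit(x0,r,a,b,za=None):
    a=np.array(a,float);b=np.array(b,float)
    def f(x):
        e=np.r_[ext(sc,x,r)-a,ext(sd,x,r)-b]; return e[~np.isnan(e)]
    s=least_squares(f,x0,diff_step=1e-4); return s.x.round(4),s.fun.round(1)
n=np.nan
h=-.375
print("can",fit([.507,-.188,.09],.046,np.array([206,252.25,194,221.75])+h,np.array([292.5,327.5,182.5,201.25])+h))
print("cover",fit([.598,.131,.047],.0555,np.array([295+95/4,295+280/4,145+48/4,n])+h,np.array([205+87/4,205+301/4,250+68/4,n])+h))
print("knob",tri([ray(sc,343.75+h,151.75+h),ray(sd,253+h,266.75+h)]))
E
```

```text
can (array([ 0.5071, -0.188 ,  0.0891]), array([-0. ,  0.1, -0.2,  0.2,  0.2, -0. ,  0.3, -0.3]))
cover (array([0.5978, 0.1335, 0.0463]), array([ 0.2, -0.4, -0. , -0.1, -0.1,  0. ]))
knob (array([0.59830255, 0.13164231, 0.09507148]), [np.float64(0.000290779666315612), np.float64(0.0002907796663155343)])
```

The fits check out: rim at z 0.089 (expected 0.090), cover top 0.046 (0.047) and knob top 0.095 (0.096). The pair is at about (0.598, 0.1325) and the canister at (0.507, -0.188). Moving there now.

```bash
R='{"slide":[0.38,0.64,0],"turn":0,"claw":-0.2}'; python3 -m jog '[{"slide":[0.08,0.13,0],"turn":0,"claw":-0.2},{"slide":[0.14,0.23,0],"turn":0,"claw":-0.2},{"slide":[0.20,0.33,0],"turn":0,"claw":-0.2},{"slide":[0.25,0.42,0],"turn":0,"claw":-0.2},{"slide":[0.30,0.50,0],"turn":0,"claw":-0.2},{"slide":[0.34,0.58,0],"turn":0,"claw":-0.2},{"slide":[0.38,0.64,0],"turn":0,"claw":-0.2},{"slide":[0.38,0.64,0],"turn":0,"claw":-0.2},{"slide":[0.38,0.64,0],"turn":0,"claw":-0.2}]'
```

```text
time: 1.1
tool_pos: [0.4056, -0.1842, 0.2393]
eef_rot: [-180.0, -0.0, 23.2]
force: [-0.1, 0.1, -0.0]
finger_gap: 0.051
finger_force: 0.0
```

```bash
python3 -m jog '[{"slide":[0.05,0.09,0],"turn":0,"claw":-0.2},{"slide":[0.11,0.18,0],"turn":0,"claw":-0.2},{"slide":[0.16,0.27,0],"turn":0,"claw":-0.2},{"slide":[0.22,0.36,0],"turn":0,"claw":-0.2},{"slide":[0.27,0.45,-0.04],"turn":0,"claw":-0.2},{"slide":[0.33,0.54,-0.1],"turn":0,"claw":-0.2},{"slide":[0.37,0.61,-0.15],"turn":0,"claw":-0.2},{"slide":[0.385,0.633,-0.18],"turn":0,"claw":-0.2},{"slide":[0.385,0.633,-0.18],"turn":0,"claw":-0.2},{"slide":[0.385,0.633,-0.18],"turn":0,"claw":-0.2}]'; python3 - <<'E'
from station import manip
import cv2
from h import *
d=manip.get_image("wrist");im=d["image"][:,:,::-1].copy()
cv2.imwrite("pics/w1.png",im);np.save("w1.npy",d,allow_pickle=True)
print(manip.read_state()["tool_pos"],proj(d,np.array([[.598,.1325,.096],[.598,.1325,.047],[.598,.1325,.065]])))
E
```

```text
time: 2.1
tool_pos: [0.5969, 0.1296, 0.1484]
eef_rot: [-180.0, 0.1, 23.0]
force: [0.2, -0.4, 0.5]
finger_gap: 0.0512
finger_force: 0.0
[0.59717993 0.12906699 0.14961039] [[266.6637434  229.50763378]
 [267.47460849 203.38390684]
 [267.21418302 211.7740619 ]]
```

View pics/w1.png

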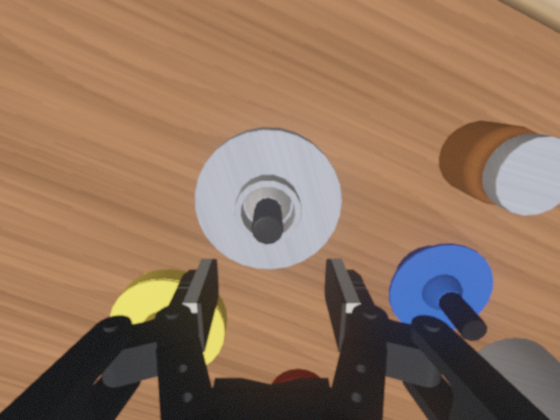

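The wrist view shows the knob top at (267,229), against a predicted (266.7,229.5), so the estimate is good. Next I descend, with the tips staying above the collar, and close.

```bash
python3 -m jog '[{"slide":[0.002,0.006,-0.03],"turn":0,"claw":-0.2},{"slide":[0.002,0.006,-0.07],"turn":0,"claw":-0.2},{"slide":[0.002,0.006,-0.11],"turn":0,"claw":-0.2},{"slide":[0.002,0.006,-0.135],"turn":0,"claw":-0.2},{"slide":[0.002,0.006,-0.142],"turn":0,"claw":-0.2},{"slide":[0.002,0.006,-0.142],"turn":0,"claw":-0.2},{"slide":[0.002,0.006,-0.142],"turn":0,"claw":-0.2}]'
```

```text
time: 2.85
tool_pos: [0.5985, 0.133, 0.0793]
eef_rot: [180.0, -0.1, 23.0]
force: [0.4, 0.0, 1.0]
finger_gap: 0.051
finger_force: 0.0
```

```bash
python3 -m jog '[{"slide":[0,0,-0.003],"turn":0,"claw":0.3},{"slide":[0,0,-0.003],"turn":0,"claw":0.5},{"slide":[0,0,-0.003],"turn":0,"claw":0.6},{"slide":[0,0,-0.003],"turn":0,"claw":1},{"slide":[0,0,-0.003],"turn":0,"claw":1},{"slide":[0,0,-0.003],"turn":0,"claw":1},{"slide":[0,0,-0.003],"turn":0,"claw":1},{"slide":[0,0,-0.003],"turn":0,"claw":1}]'
```

```text
time: 3.65
tool_pos: [0.5982, 0.1331, 0.0773]
eef_rot: [180.0, -0.0, 23.0]
force: [-1.4, -1.4, 5.6]
finger_gap: 0.018
finger_force: 58.4
```

```bash
python3 -m jog '[{"slide":[0,0,0.01],"turn":0,"claw":1},{"slide":[0,0,0.03],"turn":0,"claw":1},{"slide":[0,0,0.06],"turn":0,"claw":1},{"slide":[0,0,0.10],"turn":0,"claw":1},{"slide":[0,0,0.14],"turn":0,"claw":1},{"slide":[0,0,0.18],"turn":0,"claw":1},{"slide":[0,0,0.22],"turn":0,"claw":1},{"slide":[0,0,0.25],"turn":0,"claw":1},{"slide":[0,0,0.26],"turn":0,"claw":1},{"slide":[0,0,0.26],"turn":0,"claw":1}]'; python3 - <<'E'
from station import manip
import cv2
from h import *
o=[]
for n in("scene","side","wrist"):
    d=manip.get_image(n);im=d["image"][:,:,::-1].copy()
    if n=="wrist": o.append(cv2.resize(im[:,100:450],(250,300)));continue
    u,v=proj(d,np.array([[.598,.133,.2]]))[0].astype(int); o.append(cv2.resize(im[max(v-50,0):v+62,max(u-48,0):u+48],(257,300),interpolation=2))
cv2.imwrite("pics/l.png",np.hstack(o)); print(manip.read_state()["force"],manip.read_state()["tool_pos"])
E
```

```text
time: 4.65
tool_pos: [0.5982, 0.1331, 0.2074]
eef_rot: [180.0, -0.1, 23.0]
force: [0.7, 0.2, -4.6]
finger_gap: 0.0181
finger_force: 58.8
[ 0.44698811 -0.14646677 -4.41716967] [0.59773218 0.13303214 0.2056797 ]
```

View pics/l.png

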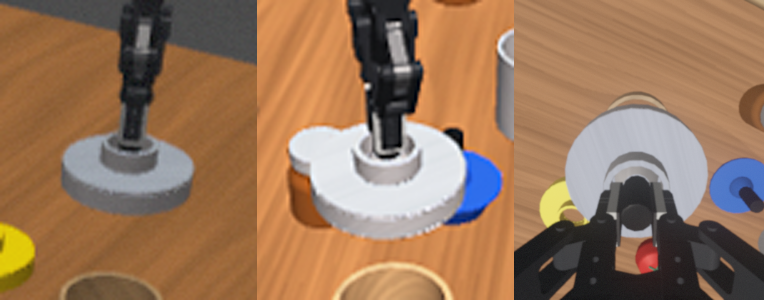

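The pair is lifted, nested and level: the cover is horizontal and the knob is between the pads. Moving over the canister.

```bash
python3 -m jog '[{"slide":[-0.006,-0.02,0],"turn":0,"claw":1},{"slide":[-0.02,-0.07,0],"turn":0,"claw":1},{"slide":[-0.04,-0.14,0],"turn":0,"claw":1},{"slide":[-0.06,-0.21,0],"turn":0,"claw":1},{"slide":[-0.08,-0.28,0],"turn":0,"claw":1},{"slide":[-0.10,-0.35,0],"turn":0,"claw":1},{"slide":[-0.12,-0.42,0],"turn":0,"claw":1},{"slide":[-0.14,-0.49,0],"turn":0,"claw":1},{"slide":[-0.16,-0.56,0],"turn":0,"claw":1},{"slide":[-0.172,-0.605,0],"turn":0,"claw":1}]'; python3 -m jog '[{"slide":[-0.007,-0.025,0],"turn":0,"claw":1},{"slide":[-0.010,-0.037,0],"turn":0,"claw":1},{"slide":[-0.010,-0.037,0],"turn":0,"claw":1},{"slide":[-0.010,-0.037,0],"turn":0,"claw":1}]'
```

```text
time: 5.8
tool_pos: [0.5107, -0.1719, 0.2064]
eef_rot: [-180.0, 0.0, 22.9]
force: [0.7, 0.7, -3.9]
finger_gap: 0.0181
finger_force: 58.9
time: 6.2
tool_pos: [0.5073, -0.1871, 0.2067]
eef_rot: [-180.0, 0.0, 23.0]
force: [0.4, -0.2, -3.8]
finger_gap: 0.0182
finger_force: 58.9
```

```bash
python3 -m jog '[{"slide":[0,-0.002,-0.02],"turn":0,"claw":1},{"slide":[0,-0.002,-0.05],"turn":0,"claw":1},{"slide":[0,-0.002,-0.08],"turn":0,"claw":1},{"slide":[0,-0.002,-0.105],"turn":0,"claw":1},{"slide":[0,-0.002,-0.12],"turn":0,"claw":1},{"slide":[0,-0.002,-0.13],"turn":0,"claw":1},{"slide":[0,-0.002,-0.136],"turn":0,"claw":1},{"slide":[0,-0.002,-0.14],"turn":0,"claw":1},{"slide":[0,-0.002,-0.14],"turn":0,"claw":1}]';  python3 - <<'E'
from station import manip
import cv2
from h import *
o=[]
for n in("scene","side"):
    d=manip.get_image(n);im=d["image"][:,:,::-1].copy()
    u,v=proj(d,np.array([[.507,-.188,.09]]))[0].astype(int); o.append(cv2.resize(im[max(v-50,0):v+50,u-60:u+60],(400,333),interpolation=2))
cv2.imwrite("pics/p.png",np.hstack(o))
E
```

```text
time: 7.1
tool_pos: [0.5072, -0.189, 0.1369]
eef_rot: [180.0, -0.0, 23.0]
force: [-0.1, -0.7, -4.7]
finger_gap: 0.0185
finger_force: 58.9
```

View pics/p.png

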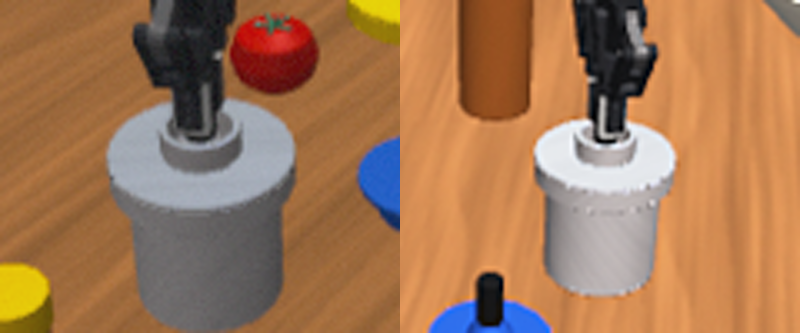

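The lids are centred over the canister in both views, with the plug inside the mouth and the skirt just over the rim. Lowering slowly to contact.

```bash
python3 -m jog '[{"slide":[0,0,-0.006],"turn":0,"claw":1},{"slide":[0,0,-0.010],"turn":0,"claw":1},{"slide":[0,0,-0.014],"turn":0,"claw":1},{"slide":[0,0,-0.017],"turn":0,"claw":1},{"slide":[0,0,-0.017],"turn":0,"claw":1}]'; python3 -m jog '[{"slide":[0,0,-0.002],"turn":0,"claw":1},{"slide":[0,0,-0.002],"turn":0,"claw":1}]'
```

```text
time: 7.7
tool_pos: [0.507, -0.1889, 0.128]
eef_rot: [-180.0, 0.0, 23.0]
force: [-0.3, 0.0, -3.4]
finger_gap: 0.018
finger_force: 58.9
time: 7.9
tool_pos: [0.5071, -0.1889, 0.1274]
eef_rot: [180.0, -0.0, 23.0]
force: [0.6, 0.2, -2.3]
finger_gap: 0.018
finger_force: 59.0
```

```bash
python3 -m jog '[{"slide":[0,0,-0.002],"turn":0,"claw":1},{"slide":[0,0,-0.002],"turn":0,"claw":1},{"slide":[0,0,-0.002],"turn":0,"claw":1}]'
```

```text
time: 8.2
tool_pos: [0.5072, -0.189, 0.1273]
eef_rot: [180.0, -0.0, 23.0]
force: [-5.2, 1.7, 8.2]
finger_gap: 0.0175
finger_force: 60.3
```

```bash
python3 -m jog '[{"slide":[0,0,-0.002],"turn":0,"claw":1},{"slide":[0,0,-0.002],"turn":0,"claw":1},{"slide":[0,0,-0.002],"turn":0,"claw":1}]'
```

```text
time: 8.5
tool_pos: [0.5074, -0.1891, 0.1273]
eef_rot: [179.9, -0.1, 23.0]
force: [-9.6, 3.5, 18.6]
finger_gap: 0.0183
finger_force: 61.5
```

Contact came at exactly the predicted height (0.0773 + 0.05), so the lids are home. Releasing.

```bash
python3 -m jog '[{"slide":[0,0,0.003],"turn":0,"claw":1},{"slide":[0,0,0.003],"turn":0,"claw":0.5},{"slide":[0,0,0.003],"turn":0,"claw":0},{"slide":[0,0,0.003],"turn":0,"claw":-0.2},{"slide":[0,0,0.003],"turn":0,"claw":-0.4},{"slide":[0,0,0.003],"turn":0,"claw":-0.4},{"slide":[0,0,0.003],"turn":0,"claw":-0.4},{"slide":[0,0,0.003],"turn":0,"claw":-0.4}]'; python3 - <<'E'
from station import manip
import cv2
from h import *
o=[]
for n in("scene","side"):
    d=manip.get_image(n);im=d["image"][:,:,::-1].copy()
    u,v=proj(d,np.array([[.507,-.188,.09]]))[0].astype(int); print(n,u,v);o.append(cv2.resize(im[max(v-50,0):v+50,u-50:u+50],(400,400),interpolation=2))
cv2.imwrite("pics/r.png",np.hstack(o))
E
```

```text
time: 9.3
tool_pos: [0.5071, -0.1889, 0.1267]
eef_rot: [-180.0, 0.0, 23.0]
force: [0.6, -0.7, 0.4]
finger_gap: 0.0595
finger_force: 0.0
scene 228 206
side 309 190
```

View pics/r.png

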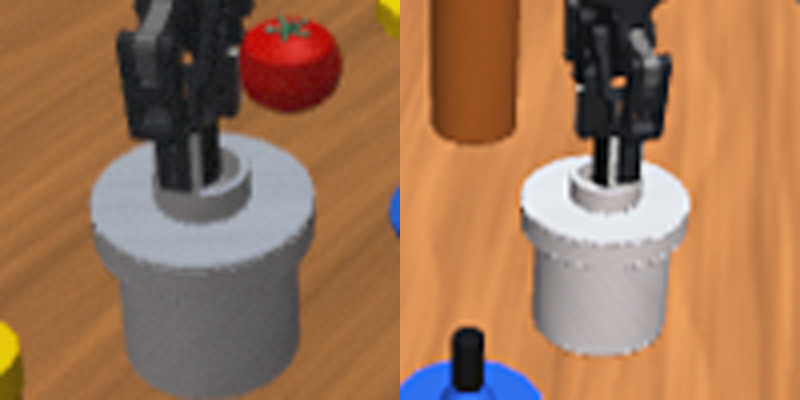

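The lids are seated and level, and the fingers are free, straddling the collar. Descending around it.

```bash
python3 -m jog '[{"slide":[0,0,-0.01],"turn":0,"claw":-0.4},{"slide":[0,0,-0.02],"turn":0,"claw":-0.4},{"slide":[0,0,-0.03],"turn":0,"claw":-0.4},{"slide":[0,0,-0.036],"turn":0,"claw":-0.4},{"slide":[0,0,-0.040],"turn":0,"claw":-0.4},{"slide":[0,0,-0.040],"turn":0,"claw":-0.4}]'
```

```text
time: 10.0
tool_pos: [0.507, -0.1889, 0.1065]
eef_rot: [-180.0, 0.0, 23.0]
force: [-0.9, 0.4, -0.7]
finger_gap: 0.0598
finger_force: 0.0
```

```bash
python3 -m jog '[{"slide":[0,0,-0.003],"turn":0,"claw":-0.3},{"slide":[0,0,-0.003],"turn":0,"claw":-0.2},{"slide":[0,0,-0.003],"turn":0,"claw":-0.15},{"slide":[0,0,-0.003],"turn":0,"claw":-0.1},{"slide":[0,0,-0.003],"turn":0,"claw":-0.05},{"slide":[0,0,-0.003],"turn":0,"claw":1},{"slide":[0,0,-0.003],"turn":0,"claw":1},{"slide":[0,0,-0.003],"turn":0,"claw":1}]'
```

```text
time: 10.8
tool_pos: [0.5071, -0.1888, 0.106]
eef_rot: [180.0, -0.0, 23.0]
force: [-3.8, 2.2, 8.9]
finger_gap: 0.0461
finger_force: 60.1
```

```bash
python3 -m jog '[{"slide":[0,0,0.006],"turn":0,"claw":1},{"slide":[0,0,0.012],"turn":0,"claw":1},{"slide":[0,0,0.02],"turn":0,"claw":1},{"slide":[0,0,0.03],"turn":0,"claw":1},{"slide":[0,0,0.04],"turn":0,"claw":1},{"slide":[0,0,0.05],"turn":0,"claw":1},{"slide":[0,0,0.06],"turn":0,"claw":1},{"slide":[0,0,0.07],"turn":0,"claw":1},{"slide":[0,0,0.08],"turn":0,"claw":1},{"slide":[0,0,0.09],"turn":0,"claw":1}]'; python3 -m jog '[{"slide":[0,0,0.02],"turn":0,"claw":1},{"slide":[0,0,0.04],"turn":0,"claw":1},{"slide":[0,0,0.06],"turn":0,"claw":1},{"slide":[0,0,0.08],"turn":0,"claw":1},{"slide":[0,0,0.10],"turn":0,"claw":1},{"slide":[0,0,0.115],"turn":0,"claw":1},{"slide":[0,0,0.12],"turn":0,"claw":1},{"slide":[0,0,0.12],"turn":0,"claw":1},{"slide":[0,0,0.12],"turn":0,"claw":1},{"slide":[0,0,0.12],"turn":0,"claw":1}]'; python3 - <<'E'
from station import manip
import cv2
from h import *
o=[]
for n in("scene","side"):
    d=manip.get_image(n);im=d["image"][:,:,::-1].copy()
    u,v=proj(d,np.array([[.507,-.188,.12]]))[0].astype(int); o.append(cv2.resize(im[max(v-60,0):v+60,u-50:u+50],(400,480),interpolation=2))
cv2.imwrite("pics/f.png",np.hstack(o))
E
```

```text
time: 11.8
tool_pos: [0.5071, -0.1889, 0.1507]
eef_rot: [180.0, -0.0, 23.0]
force: [-0.4, -0.0, -1.3]
finger_gap: 0.0464
finger_force: 61.6
time: 12.8
tool_pos: [0.5069, -0.1889, 0.2098]
eef_rot: [-180.0, 0.0, 23.0]
force: [0.7, -0.4, -1.3]
finger_gap: 0.0459
finger_force: 61.7
```

View pics/f.png

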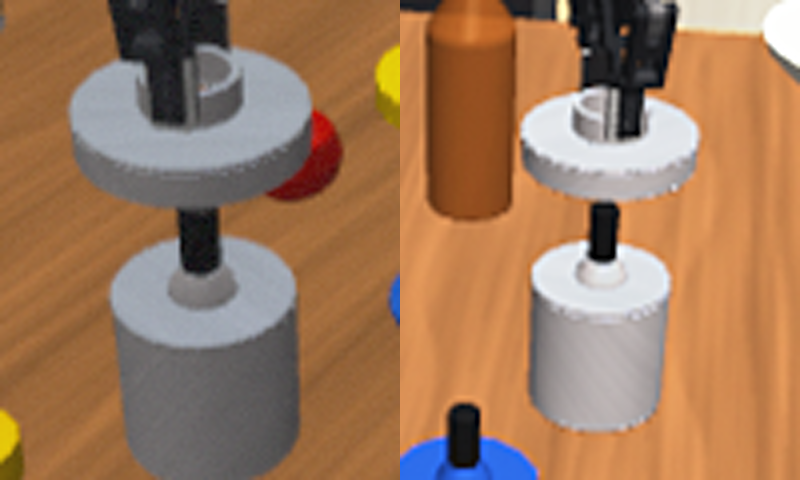

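The cover is held level about 108 mm above the inner lid. The inner lid sits flush on the canister and is clear of the cover. Handing in.

```bash
python3 -c "
from station import manip
print(manip.close_job())"
```

```text
the job is handed in; nothing more can be done
None
```

I handed the job in at about 13 s: both lids went home on the canister together, then the cover came off alone and is held level about 108 mm above the seated inner lid; the hand-in gave no verdict.

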